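# Send the good brass studs down the chute to the round bowl

## Robot

A 7-joint arm with a two-finger parallel gripper is mounted at the origin on the work surface. World frame = base frame: x ahead of the robot, y to its left, z up, the work surface at z = 0. Lengths are in m, angles in rad, forces in N, time in s.
With the tool pointing down it reaches from about 0.4 to 0.925 m from the base axis. Payload 5.6 kg.
Tool frame: the origin (TCP) lies at the very end of the fingers, on their centre line; the grasp point (between the pads) lies 19 mm behind it; z points along the fingers, x is the direction in which the jaws open and shut, and the axes are right-handed (so a half turn about z gives the same grasp; the last joint's range is limited). The gripper opens to 85 mm and grips with 20 to 120 N. Pads are 22 mm wide; open, the fingers measure 114 mm over their backs; the gripper's body (76 mm by 85 mm) begins 54 mm behind the grasp point. The pads swing forward as they close: fully open they stand 13 mm farther back than shut.
Start: joints at [1.092, 0.468, -0.012, 1.603, 0.006, 1.071, -0.056], TCP at [0.274, -0.589, 0.197] pointing down, gripper open.
Joint ranges: [-2.53, 2.53], [-0.31, 2.02], [-1.57, 1.55], [0.28, 2.44], [-1.29, 4.43], [0.15, 1.84], [-2.92, 2.92]. Speed limits (rad/s): [2.57, 2.57, 3.14, 3.14, 3.14, 3.14, 3.14].

## Interface

Orientations are given as a unit quaternion [x, y, z, w].
In Python, from plant import observe, cams, job gives the robot as it stands.
- The arm moves only by the shell command python3 -m handwheel 'ROWS' [FORCE]. ROWS is text: rows parted by semicolons, each of 7 numbers parted by spaces: the shift along the tool's x, y, z in m, then the turn, a rotation vector about the tool's x, y, z in degrees, then the opening, from 0 (shut) to 1 (fully open). A call has 1 to 10 rows; each row shifts and turns the commanded pose from where the row before left it, along the tool's axes as they then stand; what a row does not reach is not made up. A row lasts 1/12 s, in which the tool goes at most 41.7 mm and 7.16 degrees, less where a joint would pass 70% of its speed; a pose out of reach is approached as far as the arm can. A call with a gripper value outside its range is refused whole. The fingers move at their own pace and stop on an object; FORCE is the grip in N (left out, the last holds). Time passes only in rows, so rows that do not move let the fingers close. It gives the time, the measured TCP pose, the force and the opening at its end, in the units of the state.
- observe(): the state, without advancing time (a new reading comes with each control period).
- cams.read_camera(name): name is "side" or "top" or "wrist"; returns (picture, depth): 384x512x3 uint8, red, green, blue; 384x512 float32, m along the optical axis (not along the pixel's ray), 0 where there is no reading.
- cams.camera_info(name): a dict with "vertical_fov" (degrees; the focal length in pixels is half the picture's height over the tangent of half this angle, whatever the lens; pixels are square), "cx", "cy" (the principal point, pixels), "k1" (the pictures are not rectified: a ray, as slopes to the right and down, at radius r is drawn at 1 + k1 r^2 times it, then the intrinsics apply), "world_to_cam" (4x4, takes a point from world to camera coordinates); the wrist camera has in their place "T_tool_cam" (4x4, takes a point from camera to tool coordinates, whose origin is the TCP and whose axes are the tool frame's). Camera axes: x right, y up, looking along -z (the intrinsics and any distortion apply to the point x, -y, -z); pixel columns grow to the right and rows downward; lengths in m; the calibration is good to about 2 mm. A picture is of the moment at which its call begins: read the wrist's pose just before it. camera_info takes no time and is no camera call.
- job.hand_in(): hands the job in, once; it reports no verdict.
The state is a dict: "time_s": time; "q": joint angles; "qd": joint speeds; "joint_efforts": joint torques, N m; "tool_pos": TCP position; "orientation": TCP orientation; "force": force on the tool from outside, world axes, zero at the start; "moment": the same for the moment, N m; "opening": opening from 0.0 (shut) to 1.0 (fully open).
Only numpy, scipy, OpenCV 4.12 (cv2) and the standard library are available. Lean on these libraries where they do the work, as an engineer would, in place of code of your own. Each camera call takes 0.05 s, during which the arm holds its last target. There are 200 camera calls.

## Task

The brass studs in the scoop have passed inspection and belong in the round bowl. First push the chute's lever over so that its flap sends parts to the exit with the round bowl, bedding it with a firm push of about 10 N against its stop (never over 40 N); then pour the studs from the scoop through the mouth of the chute until all five lie in the bowl. Leave the flap there, stand the empty scoop upright back on the bench and let go, and leave the bowl, tray and everything else on the bench where they are.

Things in the scene. Friction and masses are not known exactly. Their poses are not given: they have to be found in the camera images.
- chute: Fixed ash Y-chute, 126 deep (x) x 162 wide (y) x 210 high, open on top. Origin: centre of its underside; z up; x across its depth, y along its width. Parts dropped in the mouth fall on the flap, then run down one of two fixed 40-degree ramps that leave at +y and at -y (ramp lips 98 from the centre, 43 up). The operating lever is on its -x face.
- chute_mouth (a point): Centre of the chute's mouth, at rim height (210). Inside, the mouth measures 110 (x) x about 150 (y) and narrows to 90 (y) at 40 below the rim.
- chute_hinge (a point): Point on the flap's hinge axis (along the chute's x), 125 up, in the plane in which the lever swings, 22 outside the chute's -x face.
- flap (a joint): Flap angle in rad: 0 = upright (it starts within 0.16 of that), stops at -0.66 and +0.66; positive = lever and flap top lean to the chute's +y. A flap leaning to one side shuts that side, so parts run out on the OTHER side. Flap board 70 long from the hinge up, inside the chute. The hinge is stiff (about 3 N at the lever's knob moves it), stays where it is left and meets hard stops.
- lever_knob (a point): Brass lever with a dark wooden knob, fixed to the flap and leaning with it. The point: centre of the knob, 105 from the hinge axis (230 up when upright, 208 up and 64 to the side at a stop). Knob 20 across, 26 long; bar below it 12 x 12, running down to the hinge. z along the lever, away from the hinge; x along the hinge axis. 16 free between the bar and the chute's face.
- bowl: Round wooden bowl, loose, 0.3 kg, 122 across, 30 high, wall 4, inner floor 5 up. Stands under one of the two exits. Origin: centre of its underside.
- tray: Square tray of the same wood, loose, 0.3 kg, 100 x 100 x 30. Stands under the other exit. Origin: centre of its underside.
- scoop: Wooden scoop, loose, 0.14 to 0.24 kg empty, standing on the bench. Origin: underside; z up; nose to its -x. Pan from x = -65 (nose) to +60, 72 wide, walls 36 high; floor 4 thick, flat from x = -20 back, and rising at 24 degrees from x = -20 to the open nose (24 up), so the scoop has to be tipped some 60 to 75 degrees nose-down to empty.
- scoop_grip (a point): Grip point of the scoop's handle: middle of a level bar along the scoop's x, 55 long, 14 wide (y), 26 high, running above the pan (x = 5 to 60, from 64 to 90 up), joined to the pan by a post behind it. Point at x = 30, 77 up; axes as the scoop's.
- scoop_nose (a point): Middle of the pouring edge of the scoop: x = -65, 24 up.
- stud0: One of five equal brass studs, 14 across, 16 high, 20 g, loose in the scoop at the start. Origin: its middle, 8 above its base.
- stud1: One of five equal brass studs, 14 across, 16 high, 20 g, loose in the scoop at the start. Origin: its middle, 8 above its base.
- stud2: One of five equal brass studs, 14 across, 16 high, 20 g, loose in the scoop at the start. Origin: its middle, 8 above its base.
- stud3: One of five equal brass studs, 14 across, 16 high, 20 g, loose in the scoop at the start. Origin: its middle, 8 above its base.
- stud4: One of five equal brass studs, 14 across, 16 high, 20 g, loose in the scoop at the start. Origin: its middle, 8 above its base.
- block0: Bystander: pear-wood printing block, 50 x 80 x 22. Origin: centre of its underside.
- block1: Bystander: pear-wood printing block, 50 x 80 x 22. Origin: centre of its underside.
- block2: Bystander: pear-wood printing block, 50 x 80 x 22. Origin: centre of its underside.
- punch: Bystander: brass marking punch lying down, 147 long, 16 thick, along its x.
- baren: Bystander: round bamboo baren, 120 across, 25 high, lying flat. Origin: centre of its underside.
- paperweight: Bystander: black iron paperweight, 68 across, 54 high, 0.6 kg. Origin: centre of its underside.
Things that resemble listed ones, but are neither listed nor needed, are in the scene too. Leave any pink or purple look-alike of the scoop alone.

How it is judged:
On the way, in this order (a step that is already met when the one before it is completed fails the run):
1. the flap is turned to the stop that opens the round bowl's exit, and the lever is pressed there with more than 4 N (((y of bowl in the frame of chute above 0 m and value of joint flap below -0.61 rad) or (y of bowl in the frame of chute below 0 m and value of joint flap above 0.61 rad)) and contact force between flap and anything else above 4 N), for 0.05 s.
2. the scoop is tipped nose-down above the chute's mouth, with the flap still home (((y of bowl in the frame of chute above 0 m and value of joint flap below -0.61 rad) or (y of bowl in the frame of chute below 0 m and value of joint flap above 0.61 rad)) and angle between scoop's own z axis and vertical above 0.7 rad and horizontal distance between scoop_nose and chute_mouth below 0.07 m and height (world z) of scoop_nose above 0.18 m), for 0.1 s.
3. all five studs are in the round bowl (horizontal distance between each of stud0, stud1, stud2, stud3, stud4 and bowl below 0.056 m and z of each of stud0, stud1, stud2, stud3, stud4 in the frame of bowl below 0.04 m and linear speed of each of stud0, stud1, stud2, stud3, stud4 below 0.05 m/s), for 0.2 s.
At the end, for the whole second after the job is handed in: All five studs lie at rest in the round bowl (middles within 56 mm of its axis and lower than 40 mm above its underside), the flap is within 0.05 rad of the stop that opens the bowl's exit, and the scoop stands level (within 0.1 rad) and still on the bench top (all of step 3 and ((y of bowl in the frame of chute above 0 m and value of joint flap below -0.61 rad) or (y of bowl in the frame of chute below 0 m and value of joint flap above 0.61 rad)) and angle between scoop's own z axis and vertical below 0.1 rad and height (world z) of scoop below 0.006 m and linear speed of scoop below 0.03 m/s); the robot touches nothing.
It fails at once if the lever is forced with more than 40 N (contact force between flap and anything else above 40 N).
It fails at once if the bowl or the tray is shifted by more than 25 mm (distance of any of bowl, tray from where it was at the start of the episode above 0.025 m).
It fails at once if a bystander is shifted by more than 25 mm (distance of any of block0, block1, block2, punch, baren, paperweight from where it was at the start of the episode above 0.025 m).
It also fails if it takes over 72 s, if anything falls off the work surface, if the arm or the gripper's body presses on something with over 40 N, if the wrist force passes 120 N, or if a joint passes its speed limit or range.

## Working session

There is one attempt and no reset: what is moved stays moved. The work goes in short steps, Python scripts to look and compute and a shell command to move; the robot and the scene stay as the last step left them, time stands still between calls to the robot, and variables do not carry over. Pictures are saved under pics/ and viewed, about 8 in all and at most 12, crops included, and the job is handed in when it is done.

```bash
ls; mkdir -p pics; python3 - <<'E'
from plant import observe, cams
import cv2
print(observe())
for n in("side","top","wrist"):
    i=cams.camera_info(n);print(n,i)
for n in("side","top"):
    p,d=cams.read_camera(n);cv2.imwrite(f"pics/{n}0.png",p[:,:,::-1])
a=cv2.imread("pics/side0.png");b=cv2.imread("pics/top0.png")
import numpy as np
E
```

```text
pics
{'time_s': 0.0, 'q': array([ 1.09195472,  0.46836414, -0.01161096,  1.60362754,  0.00603323,
        1.07138133, -0.05630521]), 'qd': array([-0.00015875,  0.00036541, -0.00055515, -0.00035341, -0.00122756,
        0.00276426, -0.00045797]), 'joint_efforts': array([ 6.21132422e-04, -5.32385159e+01,  2.15394341e-02, -2.51301903e+01,
        1.13305738e-02,  7.73451378e-03,  1.99641647e-05]), 'tool_pos': array([ 0.27408378, -0.5887121 ,  0.19574522]), 'orientation': array([ 8.43246922e-01, -5.37525689e-01, -7.73455649e-04, -4.05259838e-04]), 'force': array([-1.52397147, -0.19112718,  0.86574692]), 'moment': array([-0.01517592, -0.02153071,  0.01284059]), 'opening': 1.0006293230738614}
side {'vertical_fov': 43.82212140076297, 'cx': 252.14327541806185, 'cy': 180.23998354036792, 'k1': -0.15286041118951604, 'world_to_cam': array([[ 0.99187691, -0.12586747, -0.01837323, -0.50747851],
       [ 0.09588544,  0.64493197,  0.75820099, -0.1505367 ],
       [-0.08358335, -0.75380378,  0.65176198, -1.50086263],
       [ 0.        ,  0.        ,  0.        ,  1.        ]])}
top {'vertical_fov': 43.349749200219215, 'cx': 247.37667461502753, 'cy': 191.7220668115935, 'k1': 0.0366544291320166, 'world_to_cam': array([[ 0.00316403, -0.99995062, -0.00942103, -0.02406469],
       [ 0.99072978,  0.00185508,  0.13583467, -0.53458224],
       [-0.13581049, -0.00976348,  0.99068672, -1.55255743],
       [ 0.        ,  0.        ,  0.        ,  1.        ]])}
wrist {'vertical_fov': 59.76052506367503, 'cx': 253.66582062162396, 'cy': 193.6305429985694, 'k1': -0.01420316426256011, 'T_tool_cam': array([[ 9.99999680e-01, -7.70090564e-04,  2.16371249e-04,
        -4.09592476e-05],
       [-6.63070050e-04, -9.49330692e-01, -3.14278216e-01,
        -8.13521464e-02],
       [ 4.47430556e-04,  3.14277972e-01, -9.49330899e-01,
        -1.77970415e-01],
       [ 0.00000000e+00,  0.00000000e+00,  0.00000000e+00,
         1.00000000e+00]])}
```

View pics/top0.png

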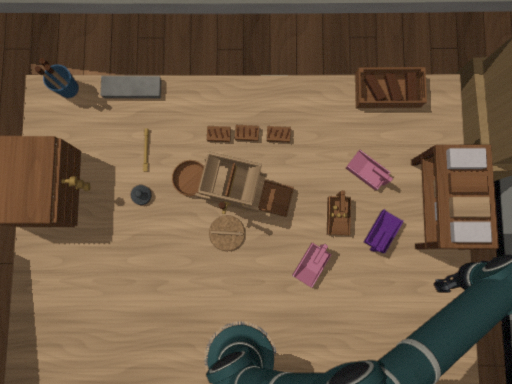

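View pics/side0.png

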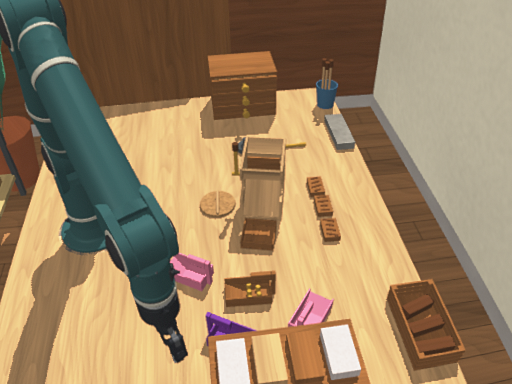

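Top view: brown scoop with studs at (340,213). The pink ones at (370,170) and (313,263) and the purple one at (384,230) are look-alikes. The chute is at (230,180), bowl at (190,178) on the left (+y), tray at (275,198) on the right (-y), and the lever near (224,207). I'll confirm with one enlarged crop.

```bash
cat > h.py <<'E'
from plant import observe, cams
import cv2, numpy as np
from scipy.spatial.transform import Rotation as R
def toolT():
    s=observe();T=np.eye(4);T[:3,:3]=R.from_quat(s["orientation"]).as_matrix();T[:3,3]=s["tool_pos"];return T
def read(n):
    i=cams.camera_info(n);C=toolT()@i["T_tool_cam"] if n=="wrist" else np.linalg.inv(i["world_to_cam"])
    p,d=cams.read_camera(n);return p,d,C,i
def rays(uv,C,i):
    f=192/np.tan(np.radians(i["vertical_fov"]/2));K=np.array([[f,0,i["cx"]],[0,f,i["cy"]],[0,0,1]])
    q=cv2.undistortPoints(np.float64(uv).reshape(-1,1,2),K,np.array([i["k1"],0,0,0,0])).reshape(-1,2)
    v=np.c_[q[:,0],-q[:,1],-np.ones(len(q))]
    return C[:3,3],v@C[:3,:3].T   # point = o + depth*v
def plane(uv,C,i,z):
    o,v=rays(uv,C,i);return o+v*((z-o[2])/v[:,2])[:,None]
def cloud(d,C,i,box):
    u0,v0,u1,v1=box;U,V=np.meshgrid(np.arange(u0,u1),np.arange(v0,v1));uv=np.c_[U.ravel(),V.ravel()]
    o,v=rays(uv,C,i);dd=d[V.ravel(),U.ravel()];k=dd>0
    return uv[k],(o+v*dd[:,None])[k]
E
python3 - <<'E'
from h import *
t,d,C,i=read("top");s,ds,Cs,js=read("side")
np.savez("pics/d0.npz",t=t,d=d,s=s,ds=ds)
a=cv2.resize(t[140:260,165:405,::-1],None,fx=3.3,fy=3.3,interpolation=cv2.INTER_CUBIC)
cv2.imwrite("pics/c0.png",a[:, :])
for n,box in(("scoop",(322,185,356,242)),("chute",(165,145,300,225)),("lever",(212,198,236,216))):
    uv,P=cloud(d,C,i,box);m=P[:,2]>(.012 if n=="scoop" else .17)
    Q=P[m];print(n,len(Q),Q.min(0).round(3),Q.max(0).round(3))
    r=cv2.minAreaRect(Q[:,:2].astype(np.float32));print(r)
uv,P=cloud(d,C,i,(322,185,356,242))
k=(P[:,2]>.055);print("handle",k.sum(),P[k].mean(0),cv2.minAreaRect(P[k][:,:2].astype(np.float32)),np.percentile(P[k][:,2],[10,50,90]))
uv,P=cloud(d,C,i,(165,145,300,225));k=(P[:,2]>.19);print("rim",k.sum(),P[k].mean(0),cv2.minAreaRect(P[k][:,:2].astype(np.float32)),np.percentile(P[k][:,2],[10,50,90]))
E
```

```text
scoop 581 [ 0.375 -0.36   0.012] [ 0.558 -0.283  0.1  ]
((0.4669799208641052, -0.32210278511047363), (0.07398759573698044, 0.1836993545293808), 88.06072235107422)
chute 1556 [ 0.46  -0.065  0.17 ] [0.629 0.121 0.25 ]
((0.5370290875434875, 0.03168509900569916), (0.16494601964950562, 0.15823982656002045), 76.62652587890625)
lever 95 [0.46  0.012 0.17 ] [0.497 0.067 0.25 ]
((0.47683972120285034, 0.04074642062187195), (0.056163910776376724, 0.034959208220243454), 84.64606475830078)
handle 116 [ 0.49935109 -0.32199469  0.08674592] ((0.5003628134727478, -0.3226127624511719), (0.013467091135680676, 0.06750670075416565), 88.48188781738281) [0.07631758 0.08866228 0.09311328]
rim 1085 [0.55002113 0.03013565 0.20645609] ((0.5370290875434875, 0.03168509900569916), (0.16494601964950562, 0.15823982656002045), 76.62652587890625) [0.19327583 0.20737571 0.21532595]
```

View pics/c0.png

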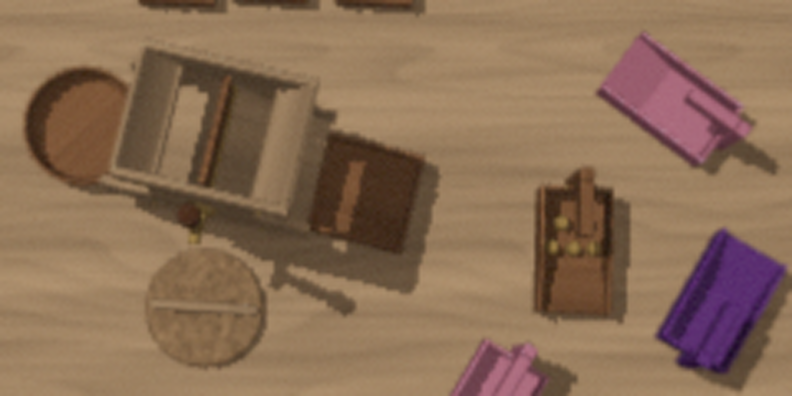

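The crop shows the brown scoop with brass studs at crop (575,250), nose end toward the bottom (world -x) and handle toward +x. The purple and pink ones are look-alikes. The bowl, at crop (78,125), is on the chute's +y side, so the flap must go to -0.66 with the lever toward -y. The knob is at crop (190,215). Next: chute pose from the rim, and the knob position from two views.

```bash
python3 - <<'E'
from h import *
z=np.load("pics/d0.npz");i=cams.camera_info("top");C=np.linalg.inv(i["world_to_cam"])
j=cams.camera_info("side");Cs=np.linalg.inv(j["world_to_cam"])
for n,d,c,k,box in(("top",z["d"],C,i,(190,145,300,225)),("side",z["ds"],Cs,j,(225,125,300,255))):
    uv,P=cloud(d,c,k,box)
    m=(P[:,2]>.203)&(P[:,2]<.218)
    Q=P[m];# drop lever: largest cluster via clip
    img=z["t" if n=="top" else "s"];col=img[uv[m][:,1],uv[m][:,0]].astype(int)
    k2=(col.sum(1)>270)&~((Q[:,0]<.487)&(Q[:,1]>.02));Q=Q[k2]
    r=cv2.minAreaRect(Q[:,:2].astype(np.float32));print(n,len(Q),r,Q[:,2].mean());print(cv2.boxPoints(r).round(3).tolist())
    m=(P[:,2]>.215)&(P[:,0]<.50);print("knob",m.sum(),P[m].mean(0).round(4),P[m].min(0).round(3),P[m].max(0).round(3),uv[m].mean(0))
uv,P=cloud(z["d"],C,i,(170,155,206,205));m=(P[:,2]>.022)&(P[:,2]<.04);print("bowl",cv2.minEnclosingCircle(P[m][:,:2].astype(np.float32)))
uv,P=cloud(z["d"],C,i,(322,185,356,242))
for lo,hi in((.08,.1),(.028,.045)):
    m=(P[:,2]>lo)&(P[:,2]<hi);print("scoop",lo,m.sum(),cv2.minAreaRect(P[m][:,:2].astype(np.float32)))
uv,P=cloud(z["ds"],Cs,j,(220,268,280,310));m=(P[:,2]>.08)&(P[:,2]<.1);print("side handle",m.sum(),cv2.minAreaRect(P[m][:,:2].astype(np.float32)),P[m].max(0),P[m].mean(0))
E
```

```text
top 490 ((0.5525969862937927, 0.02814009040594101), (0.1648596078157425, 0.12623444199562073), 76.41284942626953) 0.21097879080100018
[[0.47200000286102295, -0.03700000047683716], [0.5950000286102295, -0.06700000166893005], [0.6330000162124634, 0.09300000220537186], [0.5109999775886536, 0.12300000339746475]]
knob 55 [0.4735 0.0349 0.2357] [ 0.46  -0.038  0.215] [0.494 0.056 0.25 ] [226.45454545 203.41818182]
side 415 ((0.5532483458518982, 0.026775911450386047), (0.1682816743850708, 0.12548375129699707), 76.74276733398438) 0.21004830648710948
[[0.4729999899864197, -0.04100000113248825], [0.5950000286102295, -0.07000000029802322], [0.6340000033378601, 0.09399999678134918], [0.5109999775886536, 0.12300000339746475]]
knob 66 [0.4709 0.0438 0.2335] [ 0.461 -0.013  0.215] [0.493 0.058 0.246] [235.3030303  146.71212121]
bowl ((0.5843552350997925, 0.17018906772136688), 0.06098909676074982)
scoop 0.08 100 ((0.500350832939148, -0.32297539710998535), (0.01329467911273241, 0.06744778901338577), 87.89147186279297)
scoop 0.028 153 ((0.4646294414997101, -0.3222767114639282), (0.07357071340084076, 0.13427864015102386), 87.99040222167969)
side handle 155 ((0.5009017586708069, -0.3243526816368103), (0.06463922560214996, 0.02072746679186821), 0.5692127346992493) [ 0.53317738 -0.31371016  0.09392609] [ 0.50071029 -0.32476657  0.08816691]
```

```bash
cat >> h.py <<'E'
def go(pos,Rt=None):
    T=toolT();d=T[:3,:3].T@(np.array(pos)-T[:3,3]);print("shift",d.round(4),"rows>=",np.linalg.norm(d)/.0417)
    if Rt is not None:
        r=R.from_matrix(T[:3,:3].T@Rt).as_rotvec(degrees=True);print("turn",r.round(2),"rows>=",np.linalg.norm(r)/7.16)
def tool(yaw,tilt=0):
    "tool x horizontal at yaw deg, z down then turned about tool x by tilt deg"
    a=np.radians(yaw);x=np.array([np.cos(a),np.sin(a),0]);z=np.array([0,0,-1.]);M=np.c_[x,np.cross(z,x),z]
    return M@R.from_euler("x",tilt,degrees=True).as_matrix()
def log():
    s=observe();open("log.txt","a").write(" ".join(map(str,[*s["q"],*s["tool_pos"],*s["orientation"]]))+"\n");return s
E
python3 -c "from h import *;log()"
python3 -m handwheel '0 0 -.04 0 0 0 0;0 0 -.04 0 0 0 0;0 0 -.04 0 0 0 0;-.03 -.0265 0 0 0 0 0;-.03 -.0265 0 0 0 0 0;-.03 -.0265 0 0 0 0 0;-.03 -.0265 0 0 0 0 0;-.03 -.0265 0 0 0 0 0;-.03 -.0265 0 0 0 0 0;-.03 -.0265 0 0 0 0 0' 40
python3 -c "from h import *;print(log()['q'])"
python3 -m handwheel '-.03 -.0265 0 0 0 0 0;-.03 -.0265 0 0 0 0 0;-.03 -.0265 0 0 0 0 0;-.03 -.0265 0 0 0 0 0;-.03 -.0265 0 0 0 0 0;-.03 -.0265 0 0 0 0 0;-.03 -.0265 0 0 0 0 0;-.03 -.0265 0 0 0 0 0;-.03 -.0265 0 0 0 0 0;-.03 -.0265 0 0 0 0 0'
python3 -c "from h import *;print(log()['q']);go([.479,.1015,.20],tool(-103.4))"
```

```text
time_s: 1.03
tool_pos: [0.3539, -0.3186, 0.3167]
orientation: [0.843, -0.538, 0.0, 0.0]
force: [0.3, -0.9, 0.5]
opening: -0.003
[ 0.82564     0.06895586 -0.17169047  1.85025233  0.01280582  1.22322663
 -0.48525889]
time_s: 1.87
tool_pos: [0.4675, 0.065, 0.3169]
orientation: [0.843, -0.538, 0.0, 0.0]
force: [0.6, -0.6, 0.2]
opening: -0.0
[ 0.35960669  0.09548401 -0.6018829   1.83647002  0.05813118  1.22628096
 -1.39520048]
shift [-0.0283 -0.0257  0.1169] rows>= 2.9499046966536135
turn [-0.04 -0.04 38.34] rows>= 5.355380405346312
```

```bash

python3 -m handwheel '-.028 -.026 0 0 0 0 0;0 0 0 0 0 6.4 0;0 0 0 0 0 6.4 0;0 0 0 0 0 6.4 0;0 0 0 0 0 6.4 0;0 0 0 0 0 6.4 0;0 0 0 0 0 6.4 0;0 0 .04 0 0 0 0;0 0 .04 0 0 0 0;0 0 .037 0 0 0 0'
python3 - <<'E'
from h import *
print(log()['q']);go([.479,.1015,.20],tool(-103.4));print(observe()["force"])
p,d,C,i=read("side");a=cv2.resize(p[90:270,170:370,::-1],None,fx=3,fy=3,interpolation=cv2.INTER_CUBIC);cv2.imwrite("pics/l1.png",a)
E
```

```text
time_s: 2.7
tool_pos: [0.4792, 0.0994, 0.1985]
orientation: [-0.619, 0.785, -0.001, 0.0]
force: [-0.1, -0.3, -0.5]
opening: 0.0
[ 0.21734456  0.24920551 -0.56160152  1.95674474  0.16000948  0.97740349
 -2.22551766]
shift [-0.002   0.0006 -0.0015] rows>= 0.06299969306996692
turn [-0.08  0.   -0.05] rows>= 0.013282516377072413
[-0.05093047 -0.32240548 -0.53859535]
```

View pics/l1.png

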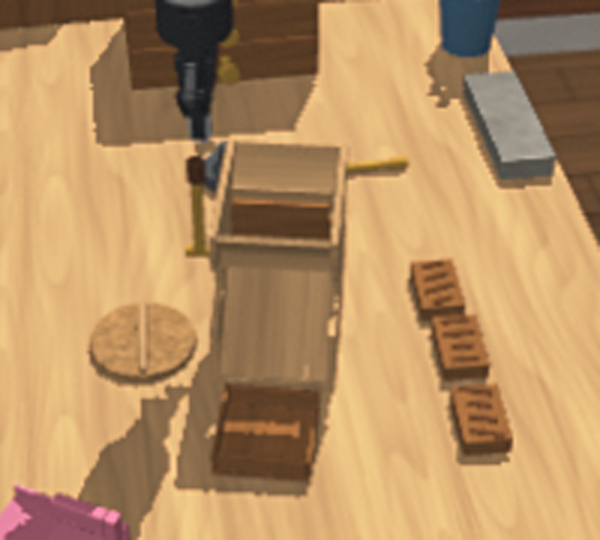

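```bash

python3 -m handwheel '.01 0 0 0 0 0 0;.01 0 0 0 0 0 0;.007 0 0 0 0 0 0;.007 0 0 0 0 0 0;.007 0 0 0 0 0 0;.007 0 0 0 0 0 0;.007 0 0 0 0 0 0;.007 0 0 0 0 0 0;.007 0 0 0 0 0 0;.005 0 0 0 0 0 0'
python3 -m handwheel '.003 0 0 0 0 0 0;0 0 0 0 0 0 0'
```

```text
time_s: 3.58
tool_pos: [0.4618, 0.0268, 0.1997]
orientation: [-0.619, 0.785, 0.0, 0.0]
force: [0.6, 2.0, -1.3]
opening: -0.005
time_s: 3.75
tool_pos: [0.4607, 0.0237, 0.1993]
orientation: [-0.619, 0.785, 0.0, -0.001]
force: [-0.1, 0.6, -0.4]
opening: -0.002
```

```bash

python3 -m handwheel '.003 0 0 0 0 0 0;.002 0 0 0 0 0 0'
python3 -m handwheel '.003 0 0 0 0 0 0;.002 0 0 0 0 0 0'
python3 -m handwheel '.002 0 0 0 0 0 0;.001 0 0 0 0 0 0'
```

```text
time_s: 3.92
tool_pos: [0.4598, 0.02, 0.1994]
orientation: [-0.62, 0.785, 0.0, -0.0]
force: [0.6, 2.7, -0.6]
opening: -0.002
time_s: 4.08
tool_pos: [0.4588, 0.0149, 0.1995]
orientation: [-0.62, 0.785, 0.0, -0.0]
force: [-0.1, 2.8, 0.1]
opening: 0.001
time_s: 4.25
tool_pos: [0.4582, 0.0117, 0.1996]
orientation: [-0.619, 0.785, -0.0, -0.0]
force: [-0.4, 1.9, 2.6]
opening: 0.0
```

```bash

python3 -m handwheel '.002 0 0 0 0 0 0;.001 0 0 0 0 0 0'
python3 -m handwheel '.002 0 0 0 0 0 0;.001 0 0 0 0 0 0'
python3 -m handwheel '.002 0 0 0 0 0 0;.001 0 0 0 0 0 0'
```

```text
time_s: 4.42
tool_pos: [0.4577, 0.0084, 0.1998]
orientation: [-0.619, 0.785, -0.0, -0.0]
force: [0.1, 1.6, 1.1]
opening: 0.002
time_s: 4.58
tool_pos: [0.457, 0.0056, 0.1998]
orientation: [-0.619, 0.785, -0.0, -0.0]
force: [0.2, 1.6, 0.6]
opening: 0.002
time_s: 4.75
tool_pos: [0.4563, 0.003, 0.1997]
orientation: [-0.619, 0.785, -0.0, 0.0]
force: [-0.1, 0.5, 1.4]
opening: -0.004
```

```bash

python3 -m handwheel '.002 0 0 0 0 0 0;.001 0 0 0 0 0 0'
python3 -m handwheel '.002 0 0 0 0 0 0;.001 0 0 0 0 0 0'
python3 - <<'E'
from h import *
p,d,C,i=read("side");a=cv2.resize(p[110:220,190:320,::-1],None,fx=5,fy=5,interpolation=cv2.INTER_CUBIC);cv2.imwrite("pics/l2.png",a)
E
```

```text
time_s: 4.92
tool_pos: [0.4556, 0.0002, 0.1997]
orientation: [-0.62, 0.785, -0.0, 0.0]
force: [1.7, 1.0, 1.9]
opening: 0.0
time_s: 5.08
tool_pos: [0.4544, -0.0032, 0.1994]
orientation: [-0.619, 0.785, 0.0, -0.001]
force: [-0.6, -0.5, 0.4]
opening: 0.001
```

View pics/l2.png

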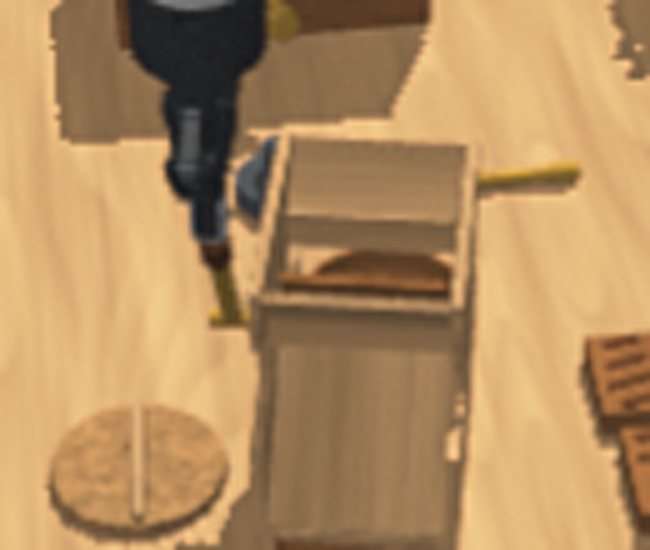

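Crop: finger at (210,215) against the knob at (215,255), the lever leaning to the tray side, and the flap edge at (365,280) leaning likewise. No stop felt yet, so I keep pushing.

```bash

for k in 1; do :; done
python3 -m handwheel '.002 0 0 0 0 0 0;.001 0 0 0 0 0 0'
python3 -m handwheel '.002 0 0 0 0 0 0;.001 0 0 0 0 0 0'
python3 -m handwheel '.002 0 0 0 0 0 0;0 0 0 0 0 0 0'
python3 -m handwheel '.002 0 0 0 0 0 0;0 0 0 0 0 0 0'
```

```text
time_s: 5.3
tool_pos: [0.4538, -0.0059, 0.1994]
orientation: [-0.619, 0.785, 0.0, -0.0]
force: [-0.5, -0.7, 1.0]
opening: -0.004
time_s: 5.47
tool_pos: [0.4533, -0.0088, 0.1996]
orientation: [-0.619, 0.785, 0.0, -0.0]
force: [0.6, 0.1, 0.6]
opening: -0.001
time_s: 5.63
tool_pos: [0.4529, -0.0108, 0.1996]
orientation: [-0.619, 0.785, -0.0, -0.0]
force: [-0.3, -0.7, -0.1]
opening: -0.003
time_s: 5.8
tool_pos: [0.4524, -0.0126, 0.1996]
orientation: [-0.619, 0.785, -0.0, -0.0]
force: [-0.4, 0.1, 0.7]
opening: -0.003
```

```bash

python3 - <<'E'
from h import *
print(observe()["force"])
p,d,C,i=read("side");uv,P=cloud(d,C,i,(190,110,250,200))
# chute frame
a=np.radians(-13.4);M=np.array([[np.cos(a),np.sin(a)],[-np.sin(a),np.cos(a)]])
Q=np.c_[(P[:,:2]-[.553,.0275])@M.T,P[:,2]];col=p[uv[:,1],uv[:,0]]
m=(abs(Q[:,0]+.085)<.016)&(Q[:,2]>.1)&(Q[:,2]<.26)
for q,c,w in sorted(zip(Q[m].round(3).tolist(),col[m].tolist(),uv[m].tolist()),key=lambda t:t[2][1])[::2]:print(w,q,c)
a=cv2.resize(p[120:190,200:290,::-1],None,fx=7,fy=7,interpolation=cv2.INTER_CUBIC);cv2.imwrite("pics/l3.png",a)
E
```

```text
[-0.3802907   0.13106821  0.69024641]
[235, 152] [-0.076, -0.061, 0.258] [120, 98, 77]
[235, 153] [-0.077, -0.056, 0.251] [138, 113, 88]
[232, 154] [-0.083, -0.072, 0.259] [39, 40, 42]
[234, 154] [-0.078, -0.064, 0.253] [110, 106, 101]
[228, 155] [-0.094, -0.075, 0.257] [65, 64, 63]
[230, 155] [-0.088, -0.075, 0.257] [30, 33, 34]
[232, 155] [-0.083, -0.073, 0.256] [39, 41, 44]
[234, 155] [-0.078, -0.07, 0.254] [99, 99, 98]
[228, 156] [-0.096, -0.066, 0.247] [66, 63, 63]
[230, 156] [-0.089, -0.073, 0.252] [30, 29, 34]
[232, 156] [-0.082, -0.078, 0.256] [40, 41, 43]
[234, 156] [-0.078, -0.069, 0.25] [94, 94, 94]
[228, 157] [-0.095, -0.068, 0.245] [69, 66, 62]
[230, 157] [-0.088, -0.077, 0.252] [28, 30, 33]
[232, 157] [-0.083, -0.076, 0.251] [35, 38, 40]
[234, 157] [-0.077, -0.071, 0.248] [90, 91, 91]
[228, 158] [-0.095, -0.069, 0.242] [76, 69, 65]
[230, 158] [-0.089, -0.075, 0.246] [34, 37, 39]
[232, 158] [-0.083, -0.076, 0.248] [35, 34, 36]
[234, 158] [-0.079, -0.064, 0.239] [93, 92, 90]
[236, 158] [-0.076, -0.049, 0.227] [186, 139, 93]
[229, 159] [-0.092, -0.074, 0.242] [87, 78, 67]

[... 1753 characters left out ...]
0.145] [94, 73, 33]
[237, 172] [-0.08, -0.015, 0.146] [100, 79, 37]
[239, 172] [-0.078, 0.01, 0.125] [180, 138, 76]
[233, 173] [-0.096, 0.0, 0.128] [162, 124, 50]
[235, 173] [-0.088, -0.01, 0.137] [94, 73, 34]
[237, 173] [-0.081, -0.013, 0.139] [97, 75, 33]
[239, 173] [-0.077, 0.003, 0.127] [169, 129, 64]
[233, 174] [-0.095, -0.004, 0.127] [120, 93, 41]
[235, 174] [-0.089, -0.005, 0.129] [96, 74, 35]
[237, 174] [-0.082, -0.009, 0.132] [98, 77, 35]
[239, 174] [-0.077, 0.001, 0.125] [133, 102, 55]
[233, 175] [-0.096, -0.002, 0.121] [155, 120, 76]
[235, 175] [-0.088, -0.008, 0.127] [154, 120, 75]
[237, 175] [-0.082, -0.005, 0.125] [158, 122, 77]
[239, 175] [-0.076, -0.003, 0.124] [139, 107, 66]
```

View pics/l3.png

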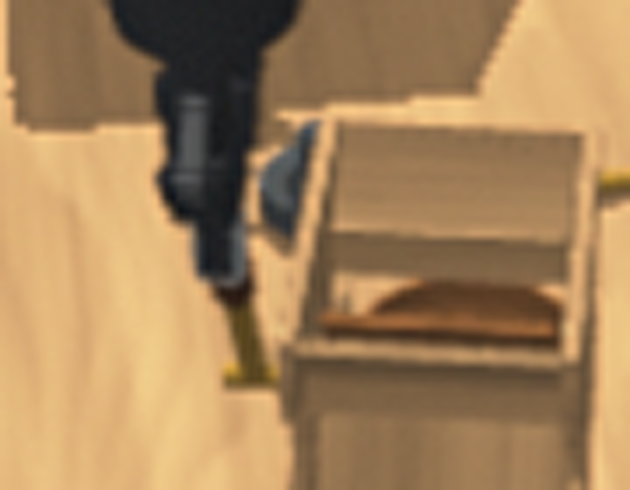

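The finger appears to be sitting over the knob with no force on it. I'll check where the TCP projects in this view.

```bash

python3 - <<'E'
from h import *
i=cams.camera_info("side");W=i["world_to_cam"];f=192/np.tan(np.radians(i["vertical_fov"]/2))
def pr(p):
    c=W@np.r_[p,1];a=np.array([c[0],-c[1]])/-c[2];a=a*(1+i["k1"]*(a@a));return (f*a+[i["cx"],i["cy"]]).round(1)
T=toolT()
for dz in(0,-.02,-.04,-.06,-.08):print(dz,pr(T[:3,3]+T[:3,2]*dz))
u=np.array([.973,-.232]);v=np.array([.232,.973]);c=np.array([.553,.0275])
for l in(0,.3,.48,.66):
  for r in(.0,.092,.105,.118):
    q=np.r_[c-.085*u-v*r*np.sin(l),.125+r*np.cos(l)];print(l,r,pr(q),q.round(3))
E
```

```text
0 [231.4 167.9]
-0.02 [231.1 162.6]
-0.04 [230.8 157.1]
-0.06 [230.5 151.6]
-0.08 [230.1 146. ]
0 0.0 [236.4 173.9] [0.47  0.047 0.125]
0 0.092 [235.2 150.5] [0.47  0.047 0.217]
0 0.105 [235. 147.] [0.47  0.047 0.23 ]
0 0.118 [234.8 143.5] [0.47  0.047 0.243]
0.3 0.0 [236.4 173.9] [0.47  0.047 0.125]
0.3 0.092 [234.  157.1] [0.464 0.021 0.213]
0.3 0.105 [233.7 154.6] [0.463 0.017 0.225]
0.3 0.118 [233.3 152. ] [0.462 0.013 0.238]
0.48 0.0 [236.4 173.9] [0.47  0.047 0.125]
0.48 0.092 [233.4 161.9] [0.46  0.006 0.207]
0.48 0.105 [233.  160.1] [0.459 0.    0.218]
0.48 0.118 [232.5 158.3] [ 0.458 -0.006  0.23 ]
0.66 0.0 [236.4 173.9] [0.47  0.047 0.125]
0.66 0.092 [232.9 167.2] [ 0.457 -0.008  0.198]
0.66 0.105 [232.4 166.2] [ 0.455 -0.015  0.208]
0.66 0.118 [231.8 165.2] [ 0.454 -0.023  0.218]
```

The visible finger end is about 30 mm above the reported TCP, so it rode over the knob. I'll back off and measure the real fingertip height in the open.

```bash

python3 -m handwheel '0 0 -.04 0 0 0 0;0 0 -.03 0 0 0 0;-.04 0 0 0 0 0 0;-.04 0 0 0 0 0 0;-.04 0 0 0 0 0 0;0 0 0 0 0 0 0'
python3 - <<'E'
from h import *
log();T=toolT();print(T[:3,3])
for n in("side","top"):
    p,d,C,i=read(n);H,W=d.shape;uv,P=cloud(d,C,i,(0,0,W,H));Q=(P-T[:3,3])@T[:3,:3]
    m=(abs(Q[:,0])<.03)&(abs(Q[:,1])<.03)&(Q[:,2]<.05)&(Q[:,2]>-.2)
    q=Q[m];print(n,m.sum(),q[:,2].max())
    for lo in np.arange(-.1,.02,.01):
        k=(q[:,2]>lo)&(q[:,2]<=lo+.01)
        if k.any():print(round(lo,3),k.sum(),q[k].min(0).round(3),q[k].max(0).round(3))
E
```

```text
time_s: 6.35
tool_pos: [0.4808, 0.1129, 0.2705]
orientation: [-0.624, 0.782, 0.001, 0.002]
force: [0.3, 0.5, 0.6]
opening: 0.002
[0.48080152 0.11293734 0.27049067]
side 271 -0.035852747167342054
-0.1 5 [ 0.008 -0.013 -0.095] [ 0.023 -0.011 -0.09 ]
-0.09 13 [-0.006 -0.015 -0.088] [ 0.03   0.01  -0.081]
-0.08 5 [-0.006 -0.015 -0.079] [ 0.016  0.001 -0.071]
-0.07 21 [-0.002 -0.013 -0.068] [ 0.015  0.008 -0.061]
-0.06 22 [ 0.002 -0.012 -0.06 ] [ 0.017  0.009 -0.051]
-0.05 18 [ 0.005 -0.012 -0.049] [ 0.015  0.009 -0.041]
-0.04 8 [ 0.003 -0.012 -0.04 ] [ 0.007  0.009 -0.036]Traceback (most recent call last):
  File "<stdin>", line 6, in <module>
    return umr_maximum(a, axis, None, out, keepdims, initial, where)
ValueError: zero-size array to reduction operation maximum which has no identity
```

```bash

python3 - <<'E'
from h import *
T=toolT();p,d,C,i=read("wrist");cv2.imwrite("pics/w1.png",p[:,:,::-1])
uv,P=cloud(d,C,i,(0,0,512,384));Q=(P-T[:3,3])@T[:3,:3]
m=(abs(Q[:,0])<.05)&(abs(Q[:,1])<.03)&(Q[:,2]<.03);print("finger",m.sum(),Q[m].max(0) if m.any() else 0)
if m.any(): print(uv[m].min(0),uv[m].max(0),np.percentile(Q[m],[2,50,98],axis=0).round(3))
h,e=np.histogram(P[:,2],bins=np.arange(-.06,.3,.01));print([(round(x,2),n) for x,n in zip(e,h) if n>300])
E
```

```text
finger 29780 [ 0.0499953   0.01245337 -0.03875817]
[ 49 243] [462 383] [[-0.046 -0.018 -0.119]
 [-0.    -0.012 -0.099]
 [ 0.046  0.007 -0.05 ]]
[(np.float64(-0.01), np.int64(16227)), (np.float64(0.0), np.int64(94449)), (np.float64(0.01), np.int64(6121)), (np.float64(0.02), np.int64(3636)), (np.float64(0.03), np.int64(1436)), (np.float64(0.09), np.int64(1294)), (np.float64(0.1), np.int64(1705)), (np.float64(0.11), np.int64(2073)), (np.float64(0.12), np.int64(963)), (np.float64(0.13), np.int64(1868)), (np.float64(0.14), np.int64(1541)), (np.float64(0.15), np.int64(1976)), (np.float64(0.16), np.int64(2302)), (np.float64(0.17), np.int64(4992)), (np.float64(0.18), np.int64(6741)), (np.float64(0.19), np.int64(4955)), (np.float64(0.2), np.int64(5834)), (np.float64(0.21), np.int64(5666)), (np.float64(0.22), np.int64(471)), (np.float64(0.23), np.int64(396))]
```

View pics/w1.png

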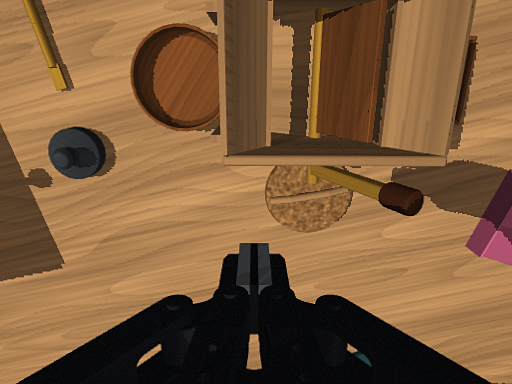

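The wrist view confirms the tool pose (bench at z≈0, rim at .21), but the shut fingers end 37 mm behind the TCP. The lever, knob at (402,198), is only partly over. I'll push again with the tool about 50 mm lower.

```bash

python3 -m handwheel '0 0 .04 0 0 0 0;0 0 .04 0 0 0 0;0 0 .04 0 0 0 0;.02 0 0 0 0 0 0;.02 0 0 0 0 0 0;.02 0 0 0 0 0 0;.006 0 0 0 0 0 0;.005 0 0 0 0 0 0;0 0 0 0 0 0 0'
python3 -m handwheel '.003 0 0 0 0 0 0;.003 0 0 0 0 0 0'
python3 -m handwheel '.002 0 0 0 0 0 0;.001 0 0 0 0 0 0'
python3 -m handwheel '.002 0 0 0 0 0 0;.001 0 0 0 0 0 0'
```

```text
time_s: 7.25
tool_pos: [0.464, 0.0343, 0.1499]
orientation: [-0.619, 0.786, -0.0, 0.0]
force: [-0.4, -0.1, 0.3]
opening: -0.003
time_s: 7.42
tool_pos: [0.463, 0.0305, 0.1501]
orientation: [-0.62, 0.785, -0.0, 0.001]
force: [0.9, 2.4, -0.8]
opening: 0.003
time_s: 7.58
tool_pos: [0.4623, 0.0277, 0.1499]
orientation: [-0.62, 0.785, 0.0, 0.001]
force: [1.5, 4.1, -0.5]
opening: -0.003
time_s: 7.75
tool_pos: [0.4613, 0.0242, 0.1497]
orientation: [-0.62, 0.785, 0.0, 0.0]
force: [0.5, 3.4, -0.3]
opening: -0.005
```

```bash

python3 -m handwheel '.002 0 0 0 0 0 0;.001 0 0 0 0 0 0'
python3 -m handwheel '.002 0 0 0 0 0 0;0 0 0 0 0 0 0'
```

```text
time_s: 7.92
tool_pos: [0.4604, 0.0207, 0.1497]
orientation: [-0.62, 0.785, 0.0, -0.0]
force: [1.4, 3.0, 0.1]
opening: 0.004
time_s: 8.08
tool_pos: [0.4599, 0.0184, 0.1496]
orientation: [-0.619, 0.785, -0.0, -0.0]
force: [0.9, 3.0, -0.0]
opening: -0.0
```

```bash

python3 -m handwheel '.002 0 0 0 0 0 0;0 0 0 0 0 0 0'
python3 -m handwheel '.002 0 0 0 0 0 0;0 0 0 0 0 0 0'
```

```text
time_s: 8.25
tool_pos: [0.4598, 0.0178, 0.1498]
orientation: [-0.62, 0.785, 0.0, 0.001]
force: [1.6, 6.4, 0.3]
opening: 0.001
time_s: 8.42
tool_pos: [0.4598, 0.0175, 0.15]
orientation: [-0.62, 0.785, 0.001, 0.002]
force: [1.7, 9.7, 0.7]
opening: -0.005
```

```bash

python3 -m handwheel '.002 0 0 0 0 0 0;0 0 0 0 0 0 0'
python3 -m handwheel '.002 0 0 0 0 0 0;0 0 0 0 0 0 0'
```

```text
time_s: 8.58
tool_pos: [0.4598, 0.0172, 0.1503]
orientation: [-0.62, 0.784, 0.001, 0.003]
force: [2.8, 14.3, 0.2]
opening: 0.003
time_s: 8.75
tool_pos: [0.4599, 0.0169, 0.1506]
orientation: [-0.621, 0.784, 0.001, 0.004]
force: [4.0, 18.4, 0.1]
opening: -0.002
```

The stop is reached and bedded with about 18 N. I back off, log, and fit a kinematic model so I can choose a feasible tipping direction.

```bash

python3 -m handwheel '-.015 0 0 0 0 0 0;-.04 0 0 0 0 0 0;0 0 -.04 0 0 0 0;0 0 -.04 0 0 0 0;0 0 -.04 0 0 0 0;0 0 -.04 0 0 0 0'
cat > kin.py <<'E'
import numpy as np
from scipy.spatial.transform import Rotation as R
from scipy.optimize import least_squares
AX="zyzyzyz"
def fk(q,p):
    # p: signs fixed in S, lengths h,L1,e1,L2,e2,L3
    h,L1,e1,e2,L2,e3,L3=p
    off=[[0,0,h],[0,0,0],[0,0,L1],[e1,0,0],[e2,0,0],[0,0,L2],[e3,0,0],]
    M=np.eye(3);t=np.zeros(3)
    for k in range(7):
        t=t+M@np.array(off[k]);M=M@R.from_euler(AX[k],S[k]*q[k]).as_matrix()
    return t+M@[0,0,L3],M
S=np.array([-1,1,1,1,1,1,1])
E
python3 - <<'E'
from h import *;log()
import itertools,kin
D=np.loadtxt("log.txt");q,P,O=D[:,:7],D[:,7:10],R.from_quat(D[:,10:])
print(q.round(2))
best=None
for s in itertools.product([1,-1],repeat=7):
    kin.S=np.array(s)
    M=[R.from_matrix(kin.fk(a,[0]*7)[1]) for a in q]
    c=[(m.inv()*o) for m,o in zip(M,O)]   # should be constant
    e=max((c[0].inv()*x).magnitude() for x in c)
    if best is None or e<best[0]-1e-6:best=(e,s,c[0].as_rotvec(degrees=True))
print(best);kin.S=np.array(best[1])
f=lambda p:np.concatenate([kin.fk(a,p)[0]-b for a,b in zip(q,P)]+[1e-3*np.array(p)[[2,3,5]]])
r=kin.least_squares(f,[.36,.42,0,0,.5,0,.3]);print(r.x.round(4),abs(r.fun).max())
E
```

```text
time_s: 9.25
tool_pos: [0.47, 0.0633, 0.3109]
orientation: [-0.619, 0.785, -0.0, -0.001]
force: [1.2, 0.0, -0.4]
opening: -0.005
[[ 1.09  0.47 -0.01  1.6   0.01  1.07 -0.06]
 [ 0.83  0.07 -0.17  1.85  0.01  1.22 -0.49]
 [ 0.36  0.1  -0.6   1.84  0.06  1.23 -1.4 ]
 [ 0.22  0.25 -0.56  1.96  0.16  0.98 -2.23]
 [ 0.25  0.18 -0.61  1.86  0.11  1.13 -2.19]
 [ 0.35  0.11 -0.6   1.84  0.07  1.22 -2.07]]
(8.284337886801615e-16, (-1, 1, -1, 1, -1, 1, -1), array([-5.76687136e-15, -2.31845793e-14,  1.80000000e+02]))
[-0.6361  0.5633 -0.0051 -0.0835  0.4806  0.0562 -0.4797] 0.0357898568485307
```

```bash
python3 -c "
from h import *;go([.498,-.3235,.2],tool(-92))"
python3 -m handwheel '.04 -.009 0 0 0 0 1;.04 -.009 0 0 0 0 1;.04 -.009 0 0 0 0 1;.04 -.009 0 0 0 0 1;.04 -.009 0 0 0 0 1;.04 -.009 0 0 0 0 1;.04 -.009 0 0 0 0 1;.04 -.009 0 0 0 0 1;.04 -.009 0 0 0 -5.7 1;.01 0 0 0 0 -5.7 1' 60
python3 -c "
from h import *;log();go([.498,-.3235,.2],tool(-92))"
```

```text
shift [ 0.3694 -0.1174  0.1116] rows>= 9.673924379496771
turn [  0.12  -0.12 -11.45] rows>= 1.599033850014533
time_s: 10.08
tool_pos: [0.4609, -0.3232, 0.3085]
orientation: [-0.692, 0.722, 0.0, -0.003]
force: [-1.7, -0.6, -0.4]
opening: 1.005
shift [-0.0016 -0.0376  0.1084] rows>= 2.7505681675233657
turn [ 0.23 -0.19 -0.37] rows>= 0.06614069145199825
```

```bash

python3 -m handwheel '-.0016 -.0376 0 0 0 0 1;0 0 .04 0 0 0 1;0 0 .04 0 0 0 1;0 0 .028 0 0 0 1;0 0 0 0 0 0 1'
python3 - <<'E'
from h import *
log();T=toolT();p,d,C,i=read("wrist");cv2.imwrite("pics/w2.png",p[:,:,::-1])
uv,P=cloud(d,C,i,(0,0,512,384))
m=(abs(P[:,0]-.498)<.07)&(abs(P[:,1]+.323)<.03)&(P[:,2]>.075)&(P[:,2]<.1)
r=cv2.minAreaRect(P[m][:,:2].astype(np.float32));print("handle",m.sum(),r,np.percentile(P[m][:,2],[5,50,95]));Q=P[m];print(Q.min(0),Q.max(0))
m=(abs(P[:,0]-.46)<.09)&(abs(P[:,1]+.323)<.05)&(P[:,2]>.03)&(P[:,2]<.042);print("walls",m.sum(),cv2.minAreaRect(P[m][:,:2].astype(np.float32)))
print(T[:3,3]);go([.498,-.3235,.021],tool(-92))
E
```

```text
time_s: 10.5
tool_pos: [0.4969, -0.3132, 0.1948]
orientation: [-0.694, 0.72, 0.006, -0.003]
force: [-1.2, -0.3, -0.4]
opening: 0.997
handle 1184 ((0.500335156917572, -0.32232093811035156), (0.014039728790521622, 0.06650035083293915), 88.054443359375) [0.0875797  0.09037448 0.09169469]
[ 0.46730958 -0.33007649  0.07511075] [ 0.53365794 -0.3142956   0.09261263]
walls 1196 ((0.46497440338134766, -0.32060205936431885), (0.07206803560256958, 0.13686634600162506), 87.46312713623047)
[ 0.49686417 -0.31316484  0.19475395]
shift [ 0.01   -0.0006  0.1775] rows>= 4.263010867459665
turn [ 0.44  0.16 -0.09] rows>= 0.06692734973897144
```

View pics/w2.png

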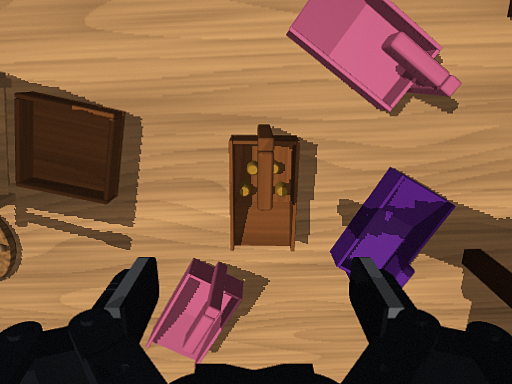

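Wrist view: the scoop is at (265,190) with its handle bar at (265,165) and studs around it. The fingers straddle it with no obstacles. Descend and grip.

```bash

python3 -m handwheel '.008 0 .03 0 0 0 1;0 0 .04 0 0 0 1;0 0 .04 0 0 0 1;0 0 .04 0 0 0 1;0 0 .02 0 0 0 1;0 0 0 0 0 0 1'
python3 - <<'E'
from h import *
log();print(observe()["force"]);go([.4975,-.3223,.021],tool(-92))
E
```

```text
time_s: 11.05
tool_pos: [0.4997, -0.3219, 0.0291]
orientation: [-0.694, 0.72, 0.003, -0.001]
force: [-0.0, 0.2, -0.0]
opening: 1.001
[-0.01342353  0.16138626 -0.03018624]
shift [0.0005 0.0022 0.0081] rows>= 0.20181408766679396
turn [ 0.33  0.11 -0.06] rows>= 0.04900553342706419
```

```bash

python3 -m handwheel '0 .002 .008 0 0 0 1;0 0 0 0 0 0 0;0 0 0 0 0 0 0;0 0 0 0 0 0 0;0 0 0 0 0 0 0;0 0 0 0 0 0 0' 60
python3 - <<'E'
from h import *
log()
T=toolT();p,d,C,i=read("wrist");uv,P=cloud(d,C,i,(0,0,512,384));Q=(P-T[:3,3])@T[:3,:3]
m=(abs(P[:,2]-.09)<.004)&(abs(P[:,1]+.322)<.012)&(abs(P[:,0]-.5)<.05);print("handle top in tool",m.sum(),Q[m].min(0),Q[m].max(0))
E
python3 -m handwheel '0 0 -.01 0 0 0 0;0 0 -.02 0 0 0 0;0 0 0 0 0 0 0'
python3 - <<'E'
from h import *
log();p,d,C,i=read("side");cv2.imwrite("pics/g1.png",cv2.resize(p[200:340,140:340,::-1],None,fx=3,fy=3,interpolation=cv2.INTER_CUBIC))
E
```

```text
time_s: 11.55
tool_pos: [0.5007, -0.3224, 0.0249]
orientation: [-0.694, 0.72, -0.001, 0.0]
force: [-0.0, -0.6, -0.5]
opening: 0.298
handle top in tool 4981 [-0.00709456 -0.03329109 -0.06780705] [ 0.00729815  0.03338964 -0.06108408]
time_s: 11.85
tool_pos: [0.5021, -0.323, 0.0569]
orientation: [-0.694, 0.72, -0.002, 0.001]
force: [1.1, -0.6, -2.8]
opening: 0.154
```

View pics/g1.png

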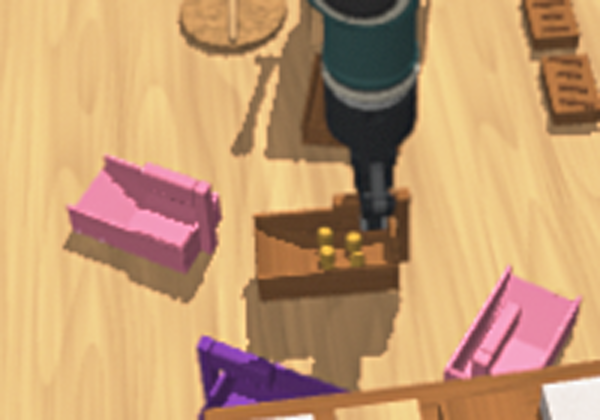

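The scoop is in the fingers, lifted about 3 cm and level, with studs inside. Now the kinematic model and the grasp offset.

```bash

python3 - <<'E'
from h import *
T=toolT();p,d,C,i=read("wrist");uv,P=cloud(d,C,i,(0,0,512,384));Q=(P-T[:3,3])@T[:3,:3]
m=(abs(Q[:,2]+.065)<.035)&(abs(Q[:,0])<.006)&(Q[:,1]>-.05)&(Q[:,1]<-.015);print("handle top in tool",m.sum(),np.percentile(Q[m],[2,50,98],axis=0).round(4))
import kin
kin.S=np.array([-1,1,-1,1,-1,1,-1])
D=np.loadtxt("log.txt");q,Pp=D[:,:7],D[:,7:10];n=len(q)
# linear in offsets: p = sum M_k o_k, k=0..7
A=[]
for a in q:
    M=np.eye(3);B=[M]
    for k in range(7):M=M@R.from_euler(kin.AX[k],kin.S[k]*a[k]).as_matrix();B.append(M)
    A.append(np.hstack(B))
A=np.vstack(A);b=Pp.ravel()
for lam in(1e-2,1e-3,1e-4):
    o=np.linalg.solve(A.T@A+lam**2*np.eye(24),A.T@b);print(lam,abs(A@o-b).max());print(o.reshape(8,3).round(3))
E
```

```text
handle top in tool 2277 [[-0.0058 -0.0336 -0.0666]
 [-0.0002 -0.0301 -0.0649]
 [ 0.0057 -0.0156 -0.0325]]
0.01 0.000797987503171671
[[-0.003  0.001  0.102]
 [ 0.006 -0.014  0.102]
 [-0.001 -0.014  0.259]
 [ 0.002 -0.003  0.259]
 [-0.    -0.003  0.235]
 [-0.003  0.001  0.235]
 [ 0.004  0.001  0.123]
 [-0.     0.     0.123]]
0.001 1.1618510149025152e-05
[[-0.     0.     0.152]
 [ 0.    -0.014  0.152]
 [-0.    -0.014  0.26 ]
 [ 0.    -0.002  0.26 ]
 [ 0.    -0.002  0.236]
 [-0.    -0.     0.236]
 [ 0.    -0.     0.173]
 [-0.     0.     0.173]]
0.0001 1.1671309846361666e-07
[[-0.     0.     0.153]
 [ 0.    -0.014  0.153]
 [-0.    -0.014  0.26 ]
 [ 0.    -0.002  0.26 ]
 [ 0.    -0.002  0.236]
 [-0.    -0.     0.236]
 [ 0.    -0.     0.174]
 [-0.     0.     0.174]]
```

```bash

cat > plan.py <<'E'
from h import *
import kin,sys
from scipy.optimize import least_squares
S=[-1,1,-1,1,-1,1,-1]
D=np.loadtxt("log.txt")
def mats(a):
    M=np.eye(3);B=[M]
    for k in range(7):M=M@R.from_euler("zyzyzyz"[k],S[k]*a[k]).as_matrix();B.append(M)
    return B
A=np.vstack([np.hstack(mats(a)) for a in D[:,:7]]);b=D[:,7:10].ravel()
O=np.linalg.solve(A.T@A+1e-8*np.eye(24),A.T@b)
C0=R.from_euler("z",180,degrees=True).as_matrix()
def fk(q):
    B=mats(q);return np.hstack(B)@O,B[7]@C0
lo=np.array([-2.53,-.31,-1.57,.28,-1.29,.15,-2.92])+.02;hi=np.array([2.53,2.02,1.55,2.44,4.43,1.84,2.92])-.02
def ik(q,p,M):
    f=lambda x:np.r_[(fk(x)[0]-p)*10,R.from_matrix(fk(x)[1].T@M).as_rotvec()*3,.02*(x-q)]
    s=least_squares(f,np.clip(q,lo+1e-4,hi-1e-4),bounds=(lo,hi));g=fk(s.x)
    return s.x,np.linalg.norm(g[0]-p),np.degrees(R.from_matrix(g[1].T@M).magnitude())
NOSE=np.array([0,.105,.001]);MOUTH=np.array([.553,.0275])
def pose(phi,tilt,nz,back=.01):
    M=tool(phi-90,tilt);a=np.radians(phi);n=np.r_[MOUTH+back*np.array([np.cos(a),np.sin(a)]),nz]
    return n-M@NOSE,M
E
python3 - <<'E'
from plan import *
q0=observe()["q"];p0=np.array(observe()["tool_pos"]);print(fk(q0)[0]-p0)
for phi in range(-150,181,30):
    q=q0.copy();w=0;wr=0
    p1,M1=pose(phi,0,.28);ph=[]
    for s in np.linspace(.1,1,10):
        q,e,r=ik(q,(1-s)*(p0+[0,0,.2])+s*p1,tool(-2-90+s*(phi+2)));w=max(w,e);wr=max(wr,r)
    wm,wmr=w,wr;qm=q
    out=[]
    for t in range(6,79,6):
        q,e,r=ik(q,*pose(phi,t,.28-.04*t/78))
        if e>.003 or r>1: out.append((t,round(e,3),round(r,1)))
    print(phi,"move",round(wm,3),round(wmr,1),"tilt bad",out[:1],len(out),"qlevel",qm.round(2),"q",q.round(2))
E
```

```text
[-4.40031108e-08  9.95726146e-09  1.92670060e-10]
-150 move 0.079 20.8 tilt bad [(6, np.float64(0.081), np.float64(23.5))] 13 qlevel [-0.79  0.66  1.53  1.99 -0.84  1.46 -2.9 ] q [-1.01  1.43  1.53  1.48  0.04  1.82 -2.9 ]
-120 move 0.014 3.6 tilt bad [(6, np.float64(0.02), np.float64(5.5))] 13 qlevel [-0.98  0.55  1.53  1.88 -0.59  1.33 -2.9 ] q [-1.06  1.37  1.53  1.37  0.02  1.82 -2.9 ]
-90 move 0.0 0.0 tilt bad [(42, np.float64(0.007), np.float64(2.4))] 7 qlevel [-0.38  0.25  0.58  1.76 -0.15  1.18 -2.9 ] q [-1.35  1.27  1.53  1.69  0.04  1.29 -2.9 ]
-60 move 0.0 0.0 tilt bad [(54, np.float64(0.01), np.float64(2.3))] 5 qlevel [ 0.25  0.35 -0.25  1.58  0.09  1.21 -2.63] q [-1.58  1.18  1.53  2.01  0.11  0.73 -2.9 ]
-30 move 0.0 0.0 tilt bad [(48, np.float64(0.012), np.float64(1.9))] 6 qlevel [ 0.23  0.43 -0.33  1.48  0.14  1.25 -2.21] q [-1.76  1.38  1.53  2.32 -0.08  0.17 -2.9 ]
0 move 0.0 0.0 tilt bad [(54, np.float64(0.004), np.float64(1.7))] 5 qlevel [ 0.2   0.48 -0.42  1.43  0.2   1.27 -1.81] q [-0.39 -0.29  0.2   2.36  1.32  0.17 -2.9 ]
30 move 0.0 0.0 tilt bad [(66, np.float64(0.011), np.float64(4.6))] 3 qlevel [ 0.19  0.48 -0.54  1.46  0.25  1.27 -1.42] q [ 1.61  0.89 -1.55  2.26 -1.27  0.22  0.74]
60 move 0.0 0.0 tilt bad [] 0 qlevel [ 0.22  0.44 -0.66  1.54  0.28  1.25 -1.  ] q [ 1.44  0.82 -1.29  2.09 -0.94  0.71  0.59]
90 move 0.0 0.0 tilt bad [] 0 qlevel [ 0.3   0.37 -0.78  1.66  0.27  1.22 -0.54] q [ 1.14  0.89 -1.09  1.72 -0.6   1.26  0.43]
120 move 0.0 0.0 tilt bad [] 0 qlevel [ 0.43  0.27 -0.88  1.79  0.22  1.18  0.01] q [ 0.8   0.98 -0.94  1.37 -0.45  1.77  0.45]
150 move 0.0 0.0 tilt bad [(48, np.float64(0.007), np.float64(1.8))] 6 qlevel [ 0.6   0.15 -0.93  1.9   0.14  1.15  0.67] q [ 0.82  1.3  -1.46  1.36 -0.02  1.82  0.18]
180 move 0.0 0.0 tilt bad [(42, np.float64(0.019), np.float64(4.8))] 7 qlevel [ 0.77  0.1  -0.94  1.94  0.09  1.15  1.37] q [ 0.28  0.68 -0.49  1.48 -0.06  1.82  1.21]
```

φ≈80° (scoop +x toward world +y, pouring toward -y) is comfortably feasible. Lift and go there level.

```bash

python3 -m handwheel '0 0 -.02 0 0 0 0;0 0 -.035 0 0 0 0;0 0 -.035 0 0 0 0;0 0 -.035 0 0 0 0;0 0 -.035 0 0 0 0;0 0 -.035 0 0 0 0;0 0 -.035 0 0 0 0;0 0 -.01 0 0 0 0'
python3 -c "
from plan import *;p,M=pose(80,0,.29,.015);print(p);go(p,M)"
```

```text
time_s: 12.62
tool_pos: [0.502, -0.3229, 0.2987]
orientation: [-0.694, 0.72, -0.004, 0.001]
force: [1.0, -0.6, -2.7]
opening: 0.153
[0.57383778 0.14567693 0.291     ]
shift [-0.4709 -0.0551  0.0062] rows>= 11.370120401680163
turn [ -0.14  -0.45 -82.04] rows>= 11.458403472176622
```

```bash

python3 -m handwheel '-.02 -.0025 0 0 0 0 0;-.035 -.004 0 0 0 0 0;-.035 -.004 0 0 0 0 0;-.035 -.004 0 0 0 0 0;-.035 -.004 0 0 0 0 0;-.035 -.004 0 0 0 0 0;-.035 -.004 0 0 0 0 0;-.035 -.004 0 0 0 0 0;-.035 -.004 0 0 0 0 0;-.035 -.004 0 0 0 0 0'
python3 -m handwheel '-.035 -.004 0 0 0 0 0;-.035 -.004 0 0 0 0 0;-.035 -.004 0 0 0 0 0;-.025 -.003 0 0 0 0 0;-.006 -.001 0 0 0 -3 0;0 0 0 0 0 -6 0;0 0 0 0 0 -6 0;0 0 0 0 0 -6 0;0 0 0 0 0 -6 0;0 0 0 0 0 -6 0'
python3 -m handwheel '0 0 0 0 0 -7 0;0 0 0 0 0 -7 0;0 0 0 0 0 -7 0;0 0 0 0 0 -7 0;0 0 0 0 0 -7 0;0 0 0 0 0 -7 0;0 0 0 0 0 -5 0;0 0 0 0 0 -2 0;0 0 0 0 0 0 0'
python3 -c "
from plan import *;p,M=pose(80,0,.29,.015);print(observe()['q'].round(2));go(p,M)"
```

```text
time_s: 13.45
tool_pos: [0.5495, 0.0129, 0.2918]
orientation: [-0.694, 0.72, 0.001, -0.001]
force: [0.7, 0.2, -2.6]
opening: 0.153
time_s: 14.28
tool_pos: [0.5704, 0.1465, 0.2914]
orientation: [0.872, -0.49, -0.001, 0.001]
force: [-0.7, -0.4, -1.4]
opening: 0.155
time_s: 15.03
tool_pos: [0.5705, 0.1464, 0.2915]
orientation: [0.996, -0.087, -0.002, 0.0]
force: [0.8, -0.7, -2.8]
opening: 0.156
[ 0.32  0.41 -0.83  1.6   0.32  1.27 -0.74]
shift [0.0034 0.0001 0.0005] rows>= 0.08296625836183001
turn [0.04 0.18 0.01] rows>= 0.026110776535719485
```

```bash

python3 -m handwheel '.003 .001 .009 6 0 0 0;0 .001 .009 6 0 0 0;0 .001 -.006 6 0 0 0;0 .001 -.011 6 0 0 0;0 .001 -.011 6 0 0 0;0 0 0 0 0 0 0'
python3 -c "
from plan import *;T=toolT();n=T[:3,3]+T[:3,:3]@NOSE;print(n,np.degrees(np.arccos(-T[2,2])),observe()['q'].round(2));p,M=pose(80,30,.245,.015);go(p,M)"
```

```text
time_s: 15.53
tool_pos: [0.5732, 0.124, 0.2982]
orientation: [0.961, -0.092, 0.023, -0.258]
force: [0.6, -1.4, -4.8]
opening: 0.153
[0.55592865 0.03526442 0.24477337] 30.046326139902796 [ 0.84  0.44 -1.05  1.76 -0.14  0.99 -0.26]
shift [-0.0033 -0.006   0.0033] rows>= 0.1821848281082006
turn [-0.05 -0.25 -0.89] rows>= 0.12984117321443567
```

```bash

python3 -m handwheel '0 0 -.0105 6 0 0 0;0 0 -.0105 6 0 0 0;0 .0 -.0105 6 0 0 0;0 .001 -.0105 6 0 0 0;0 .001 -.011 6 0 0 0;0 .001 -.011 6 0 0 0;0 .001 -.011 6 0 0 0;0 0 0 0 0 0 0;0 0 0 0 0 0 0;0 0 0 0 0 0 0'
python3 - <<'E'
from plan import *
T=toolT();n=T[:3,3]+T[:3,:3]@NOSE;print(n,np.degrees(np.arccos(-T[2,2])),observe()['q'].round(2))
a=[cv2.resize(read(k)[0][y:y+150,x:x+190,::-1],None,fx=2.1,fy=2.1,interpolation=cv2.INTER_CUBIC) for k,x,y in(("top",150,110),("side",180,80))]
cv2.imwrite("pics/t1.png",np.hstack(a))
E
```

```text
time_s: 16.37
tool_pos: [0.5617, 0.0785, 0.3465]
orientation: [0.806, -0.07, 0.051, -0.585]
force: [-0.5, 0.2, -0.9]
opening: 0.154
[0.55618387 0.04730721 0.24636077] 71.91217133115052 [ 1.27  0.89 -1.3   1.84 -0.5   0.98  0.25]
```

View pics/t1.png

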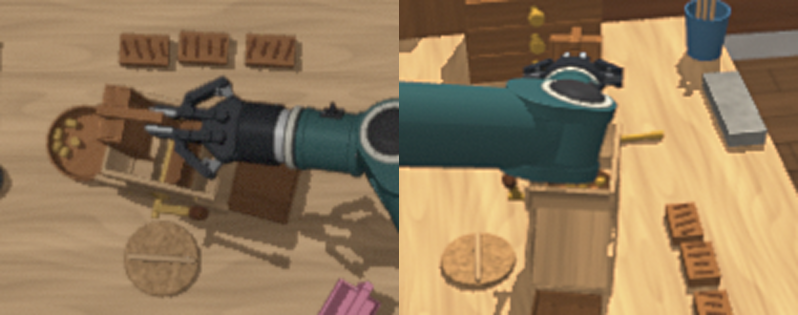

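The studs have left: yellow spots in the bowl at (70,140) left, and the flap still leans to the tray side. I tip a little further, wait, and count by mask.

```bash

python3 -m handwheel '0 .002 -.009 5 0 0 0;0 0 0 0 0 0 0;0 0 0 0 0 0 0;0 0 0 0 0 0 0;0 0 0 0 0 0 0;0 0 0 0 0 0 0'
cat > count.py <<'E'
from h import *
p,d,C,i=read("top");c=[.5844,.170]
hsv=cv2.cvtColor(p,cv2.COLOR_RGB2HSV);m=cv2.inRange(hsv,(21,110,90),(35,255,255))
b=p[150:250,150:330];n,l,s,ce=cv2.connectedComponentsWithStats(m)
for k in range(1,n):
    if s[k,4]>=3:
        w=plane([ce[k]],C,i,.013)[0];print(ce[k].round(),s[k,4],w.round(3),"r_bowl",np.hypot(*(w[:2]-c)).round(3))
cv2.imwrite("pics/b%d.png"%(observe()["time_s"]*100),cv2.resize(p[140:240,160:320,::-1],None,fx=5,fy=5,interpolation=cv2.INTER_CUBIC))
E
python3 count.py;ls pics
```

```text
time_s: 16.97
tool_pos: [0.5602, 0.0694, 0.3483]
orientation: [0.781, -0.067, 0.055, -0.619]
force: [0.6, -0.7, -1.1]
opening: 0.155
b1701.png
c0.png
d0.npz
g1.png
l1.png
l2.png
l3.png
side0.png
t1.png
top0.png
w1.png
w2.png
```

View pics/b1701.png

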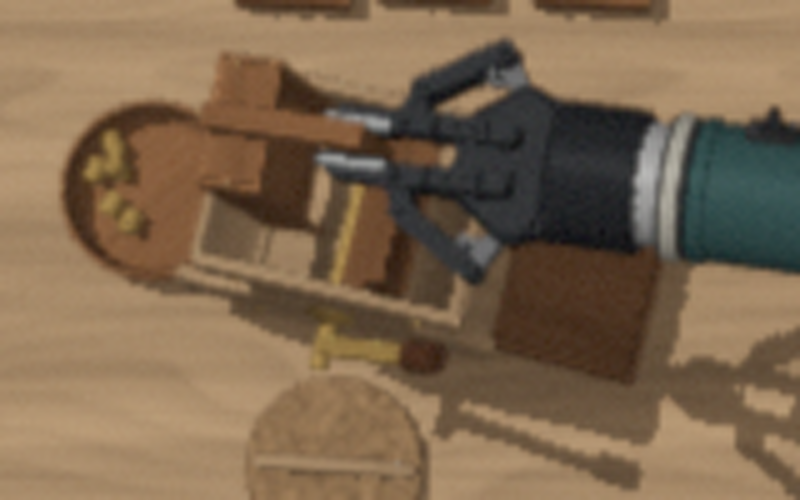

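Five studs are visible in the bowl, around (95–130,140–220). Now back off upward, level the scoop, and return it.

```bash

python3 -m handwheel '0 -.03 0 0 0 0 0;0 -.02 0 0 0 0 0;0 0 .012 -6 0 0 0;0 0 .0135 -7 0 0 0;0 0 .0135 -7 0 0 0;0 0 .0135 -7 0 0 0;0 0 .0135 -7 0 0 0;0 0 .0135 -7 0 0 0;0 0 .0135 -7 0 0 0;0 0 .0135 -7 0 0 0'
python3 -m handwheel '0 0 .0135 -7 0 0 0;0 0 .0135 -7 0 0 0;0 0 .0135 -7 0 0 0;0 0 .012 -1 0 0 0;0 0 0 0 0 0 0'
python3 -c "
from plan import *;T=toolT();print(T[:3,3]+T[:3,:3]@NOSE,observe()['q'].round(2));go([.502,-.323,.3],tool(-92))
c=T[:3,3];print(R.from_matrix(T[:3,:3].T@tool(-10)).as_rotvec(degrees=True),'first level; then shift',tool(-10).T@(np.array([.502,-.323,.3])-c))"
```

```text
time_s: 17.85
tool_pos: [0.5765, 0.1616, 0.3373]
orientation: [0.978, -0.085, 0.019, -0.187]
force: [-0.7, 0.8, -2.7]
opening: 0.153
time_s: 18.27
tool_pos: [0.5754, 0.1764, 0.2825]
orientation: [0.997, -0.083, -0.002, -0.0]
force: [-0.4, -0.5, -1.8]
opening: 0.148
[0.55806217 0.07285481 0.28143845] [ 0.26  0.45 -0.83  1.58  0.34  1.26 -0.8 ]
shift [ 0.0099  0.5047 -0.0179] rows>= 12.112265627446671
turn [ 0.11  0.19 82.52] rows>= 11.524949547243665
[-0.03878301  0.19145339  0.51844846] first level; then shift [ 0.01447564  0.504571   -0.0174889 ]
```

```bash

python3 -m handwheel '0 .025 -.009 0 0 0 0;0 .04 -.009 0 0 0 0;.0012 .04 0 0 0 0 0;.0012 .04 0 0 0 0 0;.0012 .04 0 0 0 0 0;.0012 .04 0 0 0 0 0;.0012 .04 0 0 0 0 0;.0012 .04 0 0 0 0 0;.0012 .04 0 0 0 0 0;.0012 .04 0 0 0 0 0'
python3 -m handwheel '.0012 .04 0 0 0 0 0;.001 .04 0 0 0 0 0;.001 .03 0 0 0 0 0;0 .009 0 0 0 7 0;0 0 0 0 0 7 0;0 0 0 0 0 7 0;0 0 0 0 0 7 0;0 0 0 0 0 7 0;0 0 0 0 0 7 0;0 0 0 0 0 7 0'
python3 -m handwheel '0 0 0 0 0 7 0;0 0 0 0 0 7 0;0 0 0 0 0 7 0;0 0 0 0 0 7 0;0 0 0 0 0 5 0;0 0 0 0 0 0 0'
python3 -c "
from plan import *;print(observe()['q'].round(2));go([.502,-.323,.029],tool(-92))
T=toolT();p,d,C,i=read('wrist');uv,P=cloud(d,C,i,(0,0,512,384));Q=(P-T[:3,3])@T[:3,:3]
m=(abs(Q[:,2]+.065)<.02)&(abs(Q[:,0])<.006)&(Q[:,1]>-.05)&(Q[:,1]<.05);q=Q[m];print('handle top',m.sum(),np.percentile(q[:,2],[5,50,95]),q[:,1].min(),q[:,1].max());k=abs(q[:,2]-np.median(q[:,2]))<.006;print('tilt',np.degrees(np.polyfit(q[k,1],q[k,2],1)[0]))"
```

```text
time_s: 19.1
tool_pos: [0.5195, -0.213, 0.303]
orientation: [0.996, -0.089, 0.001, -0.0]
force: [0.8, 0.5, -0.9]
opening: 0.151
time_s: 19.93
tool_pos: [0.5024, -0.3287, 0.3027]
orientation: [0.868, -0.496, 0.001, -0.001]
force: [0.4, -0.3, -0.9]
opening: 0.151
time_s: 20.43
tool_pos: [0.5025, -0.3286, 0.3027]
orientation: [-0.693, 0.721, -0.001, 0.001]
force: [-0.6, -0.2, -2.0]
opening: 0.152
[ 0.86  0.34 -0.44  1.58  0.15  1.25 -1.21]
shift [-0.0055  0.0012  0.2737] rows>= 6.56562508440307
turn [-0.1   0.02 -0.29] rows>= 0.04297036149087077
handle top 4827 [-0.06650028 -0.0654469  -0.05488199] -0.03403351539607447 0.03359572085645983
tilt -0.750884952965285
```

```bash

python3 -m handwheel '-.005 0 .04 0 0 0 0;0 0 .04 0 0 0 0;0 0 .04 0 0 0 0;0 0 .04 0 0 0 0;0 0 .04 0 0 0 0;0 0 .04 0 0 0 0;0 0 .018 0 0 0 0;0 0 .008 0 0 0 0;0 0 0 0 0 0 0'
python3 -m handwheel '0 0 .004 0 0 0 0;0 0 .002 0 0 0 0;0 0 0 0 0 0 0'
python3 -m handwheel '0 0 .002 0 0 0 0;0 0 0 0 0 0 0'
```

```text
time_s: 21.23
tool_pos: [0.5023, -0.3227, 0.0342]
orientation: [-0.695, 0.719, 0.002, 0.0]
force: [0.1, -0.1, -1.8]
opening: 0.156
time_s: 21.48
tool_pos: [0.5044, -0.3236, 0.0311]
orientation: [-0.694, 0.72, -0.001, 0.0]
force: [-0.6, -1.0, -1.8]
opening: 0.153
time_s: 21.65
tool_pos: [0.5039, -0.3232, 0.0284]
orientation: [-0.695, 0.719, -0.001, 0.0]
force: [-0.0, 1.2, -2.3]
opening: 0.151
```

```bash

python3 -m handwheel '0 0 .002 0 0 0 0;0 0 0 0 0 0 0'
python3 -m handwheel '0 0 .002 0 0 0 0;0 0 0 0 0 0 0'
python3 -m handwheel '0 0 .001 0 0 0 0;0 0 0 0 0 0 0'
```

```text
time_s: 21.82
tool_pos: [0.5035, -0.3229, 0.0257]
orientation: [-0.694, 0.72, -0.0, -0.0]
force: [-0.2, 0.6, -2.0]
opening: 0.154
time_s: 21.98
tool_pos: [0.5037, -0.3232, 0.025]
orientation: [-0.694, 0.72, -0.0, -0.0]
force: [-3.1, 1.5, 9.6]
opening: 0.152
time_s: 22.15
tool_pos: [0.5037, -0.3233, 0.025]
orientation: [-0.694, 0.72, -0.0, -0.0]
force: [-5.3, 2.5, 15.8]
opening: 0.155
```

Touchdown. Ease off 3 mm, release, rise straight up, and check.

```bash

python3 -m handwheel '0 0 -.003 0 0 0 0;0 0 0 0 0 0 1;0 0 0 0 0 0 1;0 0 0 0 0 0 1;0 0 0 0 0 0 1;0 0 0 0 0 0 1;0 0 0 0 0 0 1'
python3 -m handwheel '0 0 -.03 0 0 0 1;0 0 -.04 0 0 0 1;0 0 -.04 0 0 0 1;0 0 -.04 0 0 0 1;0 0 -.04 0 0 0 1;0 0 -.04 0 0 0 1;0 .04 0 0 0 0 1;0 .04 0 0 0 0 1;0 .04 0 0 0 0 1;0 0 0 0 0 0 1'
python3 - <<'E'
from h import *
p,d,C,i=read("top");p2,d2,C2,i2=read("side")
uv,P=cloud(d,C,i,(318,180,360,245));k=(P[:,2]>.08)&(P[:,2]<.1);print("handle",k.sum(),P[k].mean(0).round(3),P[k][:,2].std())
uv,P=cloud(d2,C2,i2,(215,260,285,315));k=(P[:,2]>.08)&(P[:,2]<.1)&(abs(P[:,0]-.5)<.04);print("handle side",k.sum(),np.polyfit(P[k][:,0],P[k][:,2],1))
for n,b,c in(("bowl",(165,150,206,210),0),):
    uv,P=cloud(d,C,i,b);m=(P[:,2]>.022)&(P[:,2]<.04);print(n,cv2.minEnclosingCircle(P[m][:,:2].astype(np.float32)))
z=np.load("pics/d0.npz")
def crop(x,y,w,h,f):return cv2.resize(p[y:y+h,x:x+w,::-1],None,fx=f,fy=f,interpolation=cv2.INTER_CUBIC)
a=crop(165,150,80,75,6);b=crop(318,185,40,60,7.5)
cv2.imwrite("pics/f.png",np.hstack([a,b]))
E
```

```text
time_s: 22.73
tool_pos: [0.5034, -0.3228, 0.0254]
orientation: [-0.694, 0.72, 0.0, -0.0]
force: [0.3, 0.5, 0.5]
opening: 0.978
time_s: 23.57
tool_pos: [0.3759, -0.3192, 0.2551]
orientation: [-0.692, 0.722, 0.002, -0.002]
force: [0.0, -0.3, -0.6]
opening: 1.005
handle 100 [ 0.501 -0.322  0.09 ] 0.004111889237652596
handle side 157 [0.0099149 0.0831564]
bowl ((0.5698246955871582, 0.16463060677051544), 0.0747537687420845)
```

View pics/f.png

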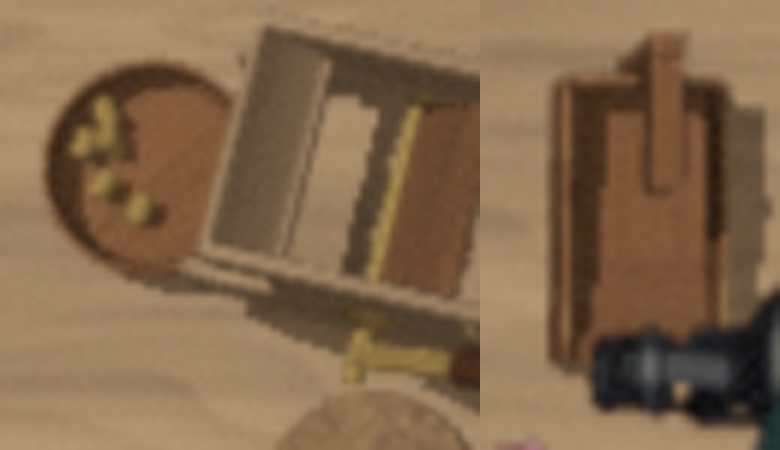

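```bash

python3 - <<'E'
from h import *
p,d,C,i=read("top")
uv,P=cloud(d,C,i,(170,155,206,205));m=(P[:,2]>.022)&(P[:,2]<.04);c,r=cv2.minEnclosingCircle(P[m][:,:2].astype(np.float32));print("bowl",c,r)
st=np.array([[105,105],[115,140],[83,143],[103,183],[142,208]])/6+[165,150];w=plane(st,C,i,.014);print(np.hypot(*(w[:,:2]-c).T).round(3))
uv,P=cloud(d,C,i,(215,198,255,222));a=np.radians(-13.4);M=np.array([[np.cos(a),np.sin(a)],[-np.sin(a),np.cos(a)]])
Q=np.c_[(P[:,:2]-[.553,.0275])@M.T,P[:,2]];m=(abs(Q[:,0]+.085)<.012)&(Q[:,2]>.11);print(m.sum(),np.percentile(Q[m],[2,50,98],axis=0).round(3))
k=m&(Q[:,2]>.135)&(Q[:,2]<.20);print("lean",np.arctan2(*np.linalg.svd(Q[k][:,1:]-Q[k][:,1:].mean(0))[2][0]))
print(observe()["tool_pos"],observe()["force"])
E
```

```text
bowl (0.5711942911148071, 0.16272947192192078) 0.07513228803873062
[0.059 0.039 0.052 0.034 0.015]
148 [[-0.095 -0.076  0.127]
 [-0.086 -0.04   0.186]
 [-0.076  0.005  0.224]]
lean -0.6654495953920995
[ 0.38370925 -0.31886391  0.25613905] [-0.32009722  0.3354324  -0.17636866]
```

```bash

python3 - <<'E'
from h import *
p,d,C,i=read("top")
uv,P=cloud(d,C,i,(165,150,210,205));m=(P[:,2]>.022)&(P[:,2]<.04);Q=P[m][:,:2];u=uv[m]
o=np.hypot(*(Q-[.5844,.1702]).T);print("outliers",u[o>.066].tolist(),Q[o>.066].round(3).tolist())
c,r=cv2.minEnclosingCircle(Q[o<=.066].astype(np.float32));print("bowl",c,r)
st=np.array([[105,105],[115,140],[83,143],[103,183],[142,208]])/6+[165,150]-.5
for z in(.014,.025):print(np.hypot(*(plane(st,C,i,z)[:,:2]-c).T).round(3))
E
```

```text
outliers [[200, 198], [204, 199]] [[0.513, 0.133], [0.51, 0.119]]
bowl (0.5839449167251587, 0.16977085173130035) 0.06104239448904991
[0.046 0.028 0.043 0.029 0.022]
[0.044 0.025 0.04  0.028 0.023]
```

```bash
python3 -c "
from plant import job,observe
print(observe()['time_s']);print(job.hand_in())"
```

```text
23.7667
the job is handed in; nothing more can be done
None
```

The job is handed in at 23.8 s: all five studs are in the round bowl, the flap is home, and the empty scoop is back on the bench, released.

**What I did:** I pushed the lever to its stop on the tray side and bedded it with about 18–19 N. That is more than the 10 N you asked for but well under 40 N. I then poured the studs at about 72–77° tilt and set the scoop back where it had stood.

**Last checks:**
- **Studs:** five in the bowl, 22–46 mm from its axis.
- **Bowl:** moved under 1 mm. The first re-fit disagreed (75 mm radius) because of two stray pixels on the chute; with those removed it matched the start.
- **Lever:** lean measured at -0.665 rad.
- **Scoop:** level to about 0.01 rad, with the robot clear and reading no force.
- **Tray and bystanders:** not re-measured at the end. No move went near them.

**What went wrong or disagreed:**
- **First lever push:** the finger rode over the knob, because the shut fingers end about 37 mm behind the stated TCP. I measured that offset, repeated the push lower and allowed for it afterwards.
- **Stud count:** the colour mask found no studs, so I counted them by eye in the enlarged views and turned those pixels into positions.

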